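# Release the latched mode key on a laser marker's key box

## Robot

A 7-joint arm with a two-finger parallel gripper is mounted at the origin on the work surface. World frame = base frame: x ahead of the robot, y to its left, z up, the work surface at z = 0. Lengths are in m, angles in rad, forces in N, time in s.
With the tool pointing down it reaches from about 0.425 to 0.875 m from the base axis. Payload 8.4 kg.
Tool frame: the origin (TCP) lies midway between the tips of the shut fingers; the grasp point (between the pads) lies ctrl.grasp_offset behind it (ctrl.grasp_offset is the distance from the TCP to the grasp point, in m); z points along the fingers, x is the direction in which the jaws open and shut, and the axes are right-handed (so a half turn about z gives the same grasp; the last joint's range is limited). The gripper opens to 85 mm and grips with 20 to 120 N. Pads are 22 mm wide; open, the fingers measure 114 mm over their backs; the gripper's body (76 mm by 85 mm) begins 54 mm behind the grasp point. The pads swing forward as they close: fully open they stand 13 mm farther back than shut.
Start: joints at [-1.433, 0.333, 0.04, 1.465, -0.013, 1.343, -0.059], TCP at [0.152, 0.632, 0.231] pointing down, gripper open.
Joint ranges: [-2.58, 2.58], [-0.38, 2.09], [-1.3, 1.39], [0.25, 2.4], [-1.5, 4.64], [0.08, 2.09], [-2.65, 2.65]. Speed limits (rad/s): [2.22, 2.22, 2.79, 2.79, 3.14, 3.14, 3.14].

## Interface

Orientations are given as a unit quaternion [x, y, z, w].
In Python, from bench import ctrl gives the robot as it stands. The module is installed in compiled form; this text tells all that it offers.
- The arm moves only by the shell command python3 -m jog 'ROWS' [OPENING] [FORCE]. ROWS is JSON, a list of rows, each a list of 4 numbers: the shift along the world's x, y, z as a fraction of full scale, then the turn about the world's z as a fraction of full scale. In form: [[tx, ty, tz, twist], ...]. A call has 1 to 10 rows; each row is the pose to reach, as a shift and turn from the pose measured when the call began, turning the shorter way round; what a row does not reach only later rows make up. Full scale, the value 1, is 0.5 m for a shift and 180 degrees for a turn. A row lasts 1/8 s, in which the tool goes at most 62.5 mm and 10.7 degrees, less where a joint would pass 70% of its speed; a pose out of reach is approached as far as the arm can. A call with a number of a shift or a turn outside -1 to 1 is refused whole. A call with a gripper value outside its range is refused whole. OPENING is the opening, from -1 (shut) to 1 (fully open), so that 0 is half open, set as the call begins (- or left out, the last holds). The fingers move at their own pace and stop on an object; FORCE is the grip in N (left out, the last holds). Time passes only in rows, so rows that repeat a pose let the fingers close. It gives the time, the measured TCP pose, the force and the opening at its end, in the units of the state.
- ctrl.get_state(): the state, without advancing time (a new reading comes with each control period).
- ctrl.camera(name): name is "scene" or "side" or "wrist"; returns a dict with "image" (384x512x3 uint8, blue, green, red), "K" (3x3 intrinsics, pixels), "cam_to_world" (4x4, takes a point from camera to world coordinates). Camera axes: x right, y down, z forward; pixel columns grow to the right and rows downward; lengths in m; the calibration is good to about 2 mm. A picture is of the moment at which its call begins. There is no depth.
- ctrl.sign_off(): hands the job in, once; it reports no verdict.
Trained networks look in the newest picture that a camera, given by its name, has taken for a name from the list of things; names that differ only in an ending like _2 or _b are one class to them, and where a whole thing is asked for, a point or a joint stands for the part that bears it (a point fixed in the world has none). Each returns a list of dicts, best first, with "score" (0 to 1); they miss things now and then, are a little off and sometimes report something else, mostly with a low value. They report only what shows in the picture. A call takes as long as a camera call.
- ctrl.masks_of(name, camera): "pixels" (384x512 bool, what is visible of it).
- ctrl.landmark_of(name, camera): "at" ([x, y, z] in m, in the coordinates of the camera as it stood for that picture, good to about 4 mm: a listed point, or the origin of a listed thing).
The state is a dict: "time": time; "q": joint angles; "qd": joint speeds; "joint_torque": joint torques, N m; "tool_pos": TCP position; "ee_rot": TCP orientation; "wrist_force": force on the tool from outside, world axes, zero at the start; "ft_torque": the same for the moment, N m; "width": finger opening in m.
Only numpy, scipy, OpenCV 4.12 (cv2) and the standard library are available. Lean on these libraries where they do the work, as an engineer would, in place of code of your own. Each camera call takes 0.05 s, during which the arm holds its last target.

## Task

One of the four grey mode keys on the laser marker's key box has been left latched down. With the fingertips, lightly tap all four keys one after another, starting with the one next to the round knob, to feel which one it is; then press that key fully down so that it lets go, and come away leaving all four keys up. Do not push a free key more than a light tap (less than half its travel), and do not pick up or shift anything else that lies on or around the box.

Things in the scene. Friction and masses are not known exactly. Their poses are not given: they have to be found in the camera images.
- keybox: the laser marker's key box, aluminium, fixed to the table: 140 deep (its x) x 260 wide (its y) x 50 high; origin at the centre of its underside, z up. On its flat deck a row of four identical square grey keys runs along its y axis, 25 mm nearer the robot than the box's centre line; at the +y end (the robot's left) of that row stands a fixed round black knob, 28 across, 14 above the deck, 53 mm from the centre of the first key. Keys are 46 mm apart centre to centre.
- key1_top (a point): the first key, next to the knob: its cap is 26 x 26 mm, grey; this point is the centre of its top face, z up. When up, the top stands 14 mm above the deck (64 mm above the table); a latched one stands 5 mm lower
- key2_top (a point): the second key from the knob: its cap is 26 x 26 mm, grey; this point is the centre of its top face, z up. When up, the top stands 14 mm above the deck (64 mm above the table); a latched one stands 5 mm lower
- key3_top (a point): the third key from the knob: its cap is 26 x 26 mm, grey; this point is the centre of its top face, z up. When up, the top stands 14 mm above the deck (64 mm above the table); a latched one stands 5 mm lower
- key4_top (a point): the fourth key, farthest from the knob: its cap is 26 x 26 mm, grey; this point is the centre of its top face, z up. When up, the top stands 14 mm above the deck (64 mm above the table); a latched one stands 5 mm lower
- key1 (a joint): how far the first key, next to the knob is down, in m: 0 up, 0.005 latched, 0.010 the bottom of its travel. All keys are sprung upwards: a free one gives from about 2 N, 0.6 N more for each mm (4.5 N at 4 mm), and springs back. The latched one does not give below about 5 N; pushed on to 8 mm down or more (about 7 N, 8 N at the bottom) its catch lets go, and when the finger is withdrawn it comes up and stays free. Exactly one key is latched at the start
- key2 (a joint): how far the second key from the knob is down, in m: 0 up, 0.005 latched, 0.010 the bottom of its travel.
- key3 (a joint): how far the third key from the knob is down, in m: 0 up, 0.005 latched, 0.010 the bottom of its travel.
- key4 (a joint): how far the fourth key, farthest from the knob is down, in m: 0 up, 0.005 latched, 0.010 the bottom of its travel.
- sleeve1: plain steel sleeve, outer diameter 46, 32 high, standing on the table off the knob end of the box (mm); a bystander, origin at the centre of its underside
- sleeve2: the same kind of sleeve, off the other end of the box (mm); a bystander, origin at the centre of its underside
- flange: steel ring, diameter 40, 10 high, lying on the box's deck behind the keys (mm); a bystander, origin at the centre of its underside
- gauge: steel gauge block 35 x 12 x 12, lying on the box's deck behind the keys (mm); a bystander, origin at the centre of its underside
- collar: large steel collar, diameter 90, 48 high, standing on the table beyond the box (mm); a bystander, origin at the centre of its underside
- vblock: dark steel V-block, 50 x 70, 35 high, on the table beyond the box (mm); a bystander, origin at the centre of its underside
- driver: screwdriver 170 long, handle 26 thick, lying on the table in front of the box (mm); a bystander, origin at its underside near the middle

How it is judged:
By the outcome, as a careful person would: the job done as asked, in the order asked, and still so for the second after the job is handed in, with the robot touching nothing.
It also fails if it takes over 48 s, if anything falls off the work surface, if the arm or the gripper's body presses on something with over 40 N, if the wrist force passes 120 N, or if a joint passes its speed limit or range.

## Working session

There is one attempt and no reset: what is moved stays moved. The work goes in short steps, Python scripts to look and compute and a shell command to move; the robot and the scene stay as the last step left them, time stands still between calls to the robot, and variables do not carry over. Pictures are saved under pics/ and viewed, and the job is handed in when it is done.

```bash
mkdir -p pics
cat > h.py <<'E'
import numpy as np, cv2
from bench import ctrl
def w(c,p): return (c["cam_to_world"]@np.append(p,1))[:3]
E
python3 - <<'E'
from h import *
s=ctrl.get_state()
for k in s: print(k,np.round(s[k],4))
print(ctrl.grasp_offset)
for n in ["scene","side"]:
    c=ctrl.camera(n); cv2.imwrite(f"pics/{n}0.png",c["image"])
    for t in ["keybox","key1_top","key2_top","key3_top","key4_top","flange","gauge","driver","sleeve1","sleeve2"]:
        try:
            l=ctrl.landmark_of(t,n)
            print(n,t,[(np.round(w(c,x["at"]),4).tolist(),round(x["score"],2)) for x in l[:2]])
        except Exception as e: print(t,e)
E
```

```text
time 0.0
q [-1.4332  0.3339  0.0399  1.4663 -0.0134  1.3433 -0.0585]
qd [-0.0005 -0.0011  0.0003 -0.0008 -0.0007  0.0005  0.0019]
joint_torque [-3.00000e-04 -6.58558e+01  1.36510e+00 -4.05560e+01  1.67000e-02
  1.25000e-02 -0.00000e+00]
tool_pos [0.1524 0.6314 0.2304]
ee_rot [ 7.857e-01  6.186e-01 -6.000e-04  5.000e-04]
wrist_force [-0.4591  0.2096  0.3205]
ft_torque [-0.0098  0.0004 -0.0647]
width 0.0851
0.0187
scene keybox [([0.6067, 0.0695, 0.0039], 0.87)]
scene key1_top [([0.5856, 0.0652, 0.0638], 0.74), ([0.574, 0.1125, 0.0618], 0.5)]
scene key2_top [([0.5862, 0.0637, 0.0672], 0.64), ([0.7757, 0.0504, -0.0003], 0.63)]
scene key3_top [([0.6014, 0.0233, 0.0596], 0.7)]
scene key4_top [([0.6171, -0.0189, 0.0615], 0.78)]
scene flange [([0.6396, 0.1074, 0.0525], 0.47)]
scene gauge [([0.6695, 0.0195, 0.0474], 0.58)]
scene driver [([0.4646, 0.0586, 0.0039], 0.59)]
scene sleeve1 [([0.6475, -0.1232, 0.0014], 0.77), ([0.5279, 0.2331, 0.0003], 0.66)]
scene sleeve2 [([0.6475, -0.1232, 0.0014], 0.77), ([0.5279, 0.2331, 0.0003], 0.66)]
side keybox []
side key1_top [([0.5685, 0.1107, 0.0629], 0.59)]
side key2_top [([0.5833, 0.0616, 0.0648], 0.67)]
side key3_top [([0.6013, 0.022, 0.0597], 0.4)]
side key4_top [([0.6177, -0.0202, 0.0613], 0.55)]
side flange [([0.6365, 0.1008, 0.0548], 0.44)]
side gauge [([0.6359, 0.1003, 0.0529], 0.61), ([0.6725, 0.0195, 0.049], 0.41)]
side driver [([0.4671, 0.0589, 0.0006], 0.83)]
side sleeve1 [([0.6466, -0.1232, -0.002], 0.64), ([0.5264, 0.2313, 0.0053], 0.58)]
side sleeve2 [([0.6466, -0.1232, -0.002], 0.64), ([0.5264, 0.2313, 0.0053], 0.58)]
```

View pics/scene0.png

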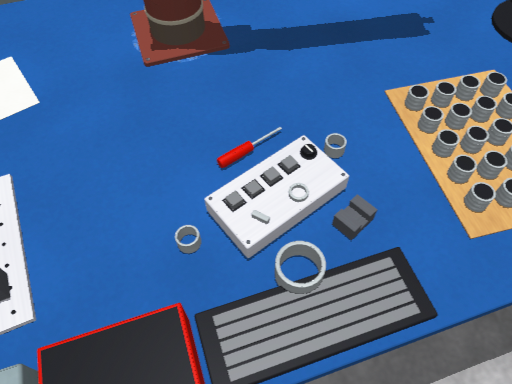

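View pics/side0.png

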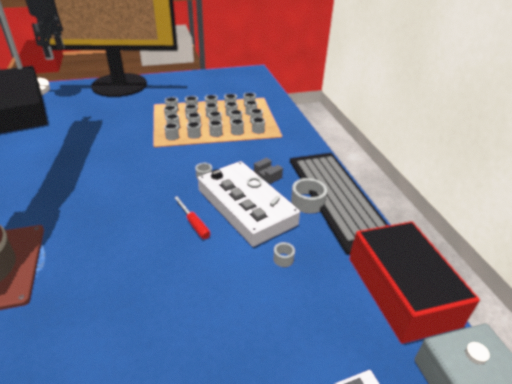

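Run:
```python
from h import *
from scipy.spatial.transform import Rotation as R
s=ctrl.get_state(); print(R.from_quat(s["ee_rot"]).as_matrix().round(3))
P=np.array([[.5715,.1115],[.5848,.0632],[.6013,.0226],[.6174,-.0196]])
u=np.array([0,-1.,-2,-3])*.046
m=P.mean(0)
d=((u-u.mean())[:,None]*(P-m)).sum(0); d/=np.linalg.norm(d); print("ydir",d,np.degrees(np.arctan2(-d[0],d[1])))
for i in range(4): print(i+1,(m+d*(u[i]-u.mean())).round(4))
print("knob",(m+d*(.053-u.mean())).round(4), "box",(m+d*(-0.069-u.mean())).round(4))
```

```text
[[ 0.235  0.972 -0.   ]
 [ 0.972 -0.235 -0.   ]
 [-0.     0.    -1.   ]]
ydir [-0.334864    0.94226647] 19.56426808903269
1 [0.5706 0.1094]
2 [0.586  0.0661]
3 [0.6015 0.0228]
4 [ 0.6169 -0.0206]
knob [0.5529 0.1594] box [0.5938 0.0444]
```

The scene picture shows the knob at about (309,151) and the keys running away from it at (289,164), (271,176), (253,188) and (234,200). The row fit agrees with the known spacing. Next I shut the gripper and move above key 1, with the jaws along the row.

```bash
python3 -m jog '[[0.84,-1,0,0.184],[0.84,-1,0,0.184],[0.84,-1,0,0.184],[0.84,-1,0,0.184],[0.84,-1,0,0.184],[0.84,-1,0,0.184],[0.84,-1,0,0.184],[0.84,-1,0,0.184],[0.84,-1,0,0.184],[0.84,-1,0,0.184]]' -1 20; python3 -m jog '[[0,0,0,0],[0,0,0,0]]'
```

```text
time: 2.35
tool_pos: [0.5542, 0.1534, 0.2317]
ee_rot: [0.577, 0.817, 0.0, 0.0]
wrist_force: [0.1, 1.1, 0.6]
width: -0.0
time: 2.6
tool_pos: [0.5541, 0.1534, 0.2316]
ee_rot: [0.577, 0.817, 0.0, -0.0]
wrist_force: [-0.3, 0.4, -0.3]
width: -0.0002
```

```bash
python3 -m jog '[[0.06,-0.14,-0.04,0],[0.06,-0.14,-0.04,0],[0.06,-0.14,-0.04,0]]'
python3 - <<'E'
from h import *
c=ctrl.camera("wrist"); cv2.imwrite("pics/w1.png",c["image"])
print(ctrl.get_state()["tool_pos"])
print(c["cam_to_world"].round(3))
for t in ["keybox","key1_top","key2_top","key3_top","key4_top","flange","gauge"]:
    l=ctrl.landmark_of(t,"wrist")
    print(t,[(np.round(w(c,x["at"]),4).tolist(),round(x["score"],2)) for x in l[:3]])
E
```

```text
time: 2.98
tool_pos: [0.5838, 0.0837, 0.2114]
ee_rot: [0.577, 0.817, 0.0, -0.0]
wrist_force: [-1.1, 1.8, -0.3]
width: -0.0001
[0.58365275 0.08512873 0.21164792]
[[-0.335  0.899  0.283  0.511]
 [ 0.942  0.319  0.102  0.058]
 [ 0.001  0.3   -0.954  0.353]
 [ 0.     0.     0.     1.   ]]
keybox [([0.6069, 0.0735, -0.0023], 0.7)]
key1_top [([0.567, 0.1111, 0.0628], 0.77), ([0.6394, 0.1042, 0.0515], 0.75)]
key2_top [([0.587, 0.0693, 0.0634], 0.81)]
key3_top [([0.6022, 0.0223, 0.0558], 0.78)]
key4_top [([0.6138, -0.0235, 0.0649], 0.76), ([0.7087, 0.1957, -0.0057], 0.28)]
flange [([0.6411, 0.1007, 0.0526], 0.79)]
gauge [([0.6682, 0.0224, 0.0453], 0.79)]
```

View pics/w1.png

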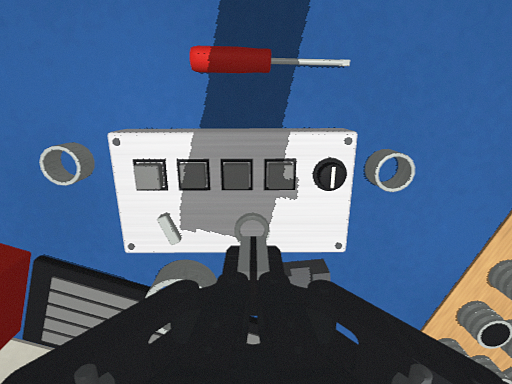

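The wrist picture shows keys 1 to 4 at about (281,175), (237,175), (194,175) and (149,175), with the knob at (330,175). The flange and gauge are well clear on the far side. I'll back-project these pixels to check the positions.

Run:
```python
from h import *
c=ctrl.camera("wrist")
K=c["K"];T=c["cam_to_world"]
cen={}
for t in ["key1_top","key2_top","key3_top","key4_top"]:
    m=ctrl.masks_of(t,"wrist")[0]["pixels"]; ys,xs=np.nonzero(m)
    print(t,xs.min(),xs.max(),ys.min(),ys.max(),xs.mean(),ys.mean())
    cen[t]=(xs.mean(),ys.mean())
def bp(p,z):
    d=T[:3,:3]@np.linalg.solve(K,[p[0],p[1],1]); o=T[:3,3]; return (o+d*(z-o[2])/d[2]).round(4)
for t in cen: print(t,bp(cen[t],.064),bp(cen[t],.059))
print("knob",bp((330,175),.064))
cv2.imwrite("pics/w2.png",cv2.resize(c["image"][145:205,115:355],None,fx=3.3,fy=3.3,interpolation=cv2.INTER_CUBIC))
```

```text
key1_top 267 292 162 188 279.31523378582204 174.62594268476622
key2_top 223 247 163 188 235.1952 175.504
key3_top 178 205 161 187 191.6381679389313 173.8641221374046
key4_top 133 162 162 188 147.53342245989305 175.08288770053477
key1_top [0.5671 0.1078 0.064 ] [0.5681 0.1086 0.059 ]
key2_top [0.5831 0.0657 0.064 ] [0.5844 0.0658 0.059 ]
key3_top [0.5964 0.0234 0.064 ] [0.5979 0.0228 0.059 ]
key4_top [ 0.6128 -0.0186  0.064 ] [ 0.6145 -0.0199  0.059 ]
knob [0.5501 0.1566 0.064 ]
```

View pics/w2.png

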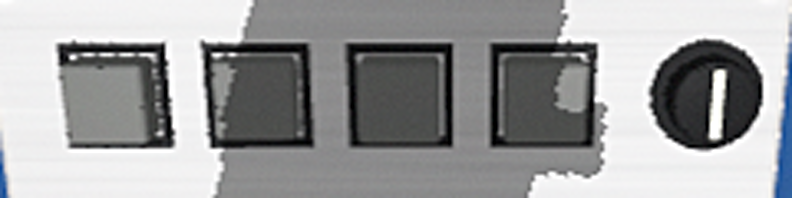

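```bash
python3 -m jog '[[-0.028,0.048,-0.13,0],[-0.028,0.048,-0.24,0],[-0.028,0.048,-0.27,0],[-0.028,0.048,-0.27,0],[-0.028,0.048,-0.27,0],[-0.028,0.048,-0.27,0]]'; python3 -c "
from bench import ctrl
print(ctrl.get_state())"
```

```text
time: 4.38
tool_pos: [0.5716, 0.1076, 0.0787]
ee_rot: [0.577, 0.817, 0.002, 0.001]
wrist_force: [0.4, -0.3, 0.4]
width: 0.0
{'time': 4.375, 'q': array([-0.61363046,  0.33747105,  0.42041794,  1.82872022, -0.16210222,
        1.00490711,  1.78386677]), 'qd': array([-0.00117566,  0.00471294, -0.00229638,  0.01156974, -0.00196895,
       -0.00563548,  0.00135553]), 'joint_torque': array([ 2.50402495e-02, -5.56373870e+01,  6.21416733e+00, -3.47848964e+01,
        1.85853912e-02,  2.00278242e-03, -3.98075921e-03]), 'tool_pos': array([0.57155456, 0.10755466, 0.07870292]), 'ee_rot': array([0.57704915, 0.81670689, 0.00181581, 0.00091066]), 'wrist_force': array([ 0.40446938, -0.25525871,  0.44596223]), 'ft_torque': array([0.07580106, 0.01180771, 0.00798988]), 'width': 3.048342226471525e-05}
```

```bash
python3 -m jog '[[-0.003,0.003,-0.016,0],[-0.003,0.003,-0.016,0],[-0.003,0.003,-0.016,0]]';  python3 -m jog '[[0,0,0,0],[0,0,0,0]]'
```

```text
time: 4.75
tool_pos: [0.57, 0.1091, 0.0707]
ee_rot: [0.577, 0.817, 0.002, 0.001]
wrist_force: [0.2, 1.5, 0.6]
width: 0.0001
time: 5.0
tool_pos: [0.57, 0.1091, 0.0707]
ee_rot: [0.577, 0.817, 0.002, 0.001]
wrist_force: [-0.1, 0.1, -0.1]
width: -0.0001
```

```bash
python3 -m jog '[[0,0,-0.006,0],[0,0,-0.012,0],[0,0,-0.016,0],[0,0,-0.016,0]]'
```

```text
time: 5.5
tool_pos: [0.57, 0.1091, 0.0627]
ee_rot: [0.577, 0.817, 0.002, 0.001]
wrist_force: [-1.3, -0.4, 1.5]
width: -0.0
```

```bash
python3 -m jog '[[0,0,-0.002,0],[0,0,-0.002,0]]'; python3 -m jog '[[0,0,0,0]]'
```

```text
time: 5.75
tool_pos: [0.57, 0.1091, 0.0618]
ee_rot: [0.577, 0.817, 0.002, 0.001]
wrist_force: [-1.1, -0.3, 3.7]
width: -0.0002
time: 5.88
tool_pos: [0.57, 0.1091, 0.0619]
ee_rot: [0.577, 0.817, 0.002, 0.001]
wrist_force: [-1.8, -0.5, 3.6]
width: -0.0001
```

Key 1 gives about 3.6 N at 2 mm down, so it is free. On to key 2.

```bash
python3 -m jog '[[0,0,0.02,0],[0,0,0.024,0],[0.015,-0.043,0.024,0],[0.031,-0.087,0.02,0],[0.031,-0.087,0.018,0],[0.031,-0.087,0.018,0]]'; python3 -m jog '[[0,0,-0.007,0],[0,0,-0.014,0],[0,0,-0.014,0]]'; python3 -m jog '[[0,0,0,0]]'
```

```text
time: 6.62
tool_pos: [0.5852, 0.0663, 0.0707]
ee_rot: [0.577, 0.817, 0.002, 0.001]
wrist_force: [0.7, -0.4, -0.2]
width: 0.0001
time: 7.0
tool_pos: [0.585, 0.0671, 0.0635]
ee_rot: [0.577, 0.817, 0.002, 0.0]
wrist_force: [-1.5, 1.7, 1.5]
width: -0.0
time: 7.12
tool_pos: [0.5851, 0.0672, 0.0637]
ee_rot: [0.576, 0.817, 0.002, 0.0]
wrist_force: [-0.7, -0.4, 1.5]
width: 0.0001
```

```bash
python3 -m jog '[[0,0,-0.0034,0],[0,0,-0.0034,0]]'; python3 -m jog '[[0,0,0,0]]'
```

```text
time: 7.38
tool_pos: [0.5851, 0.0671, 0.062]
ee_rot: [0.577, 0.817, 0.002, 0.0]
wrist_force: [-2.0, -0.2, 2.2]
width: -0.0002
time: 7.5
tool_pos: [0.5851, 0.0671, 0.0621]
ee_rot: [0.577, 0.817, 0.002, 0.0]
wrist_force: [-1.2, 1.0, 2.7]
width: -0.0002
```

```bash
python3 -m jog '[[0,0,-0.0014,0],[0,0,-0.0014,0]]'; python3 -m jog '[[0,0,0.02,0],[0,0,0.024,0],[0.015,-0.043,0.024,0],[0.031,-0.088,0.02,0],[0.031,-0.088,0.019,0],[0.031,-0.088,0.019,0]]'; python3 -m jog '[[0,0,-0.007,0],[0,0,-0.015,0],[0,0,-0.018,0],[0,0,-0.018,0]]'; python3 -m jog '[[0,0,0,0]]'
```

```text
time: 7.75
tool_pos: [0.5851, 0.0671, 0.0614]
ee_rot: [0.577, 0.817, 0.002, 0.0]
wrist_force: [-1.1, 0.8, 3.0]
width: -0.0003
time: 8.5
tool_pos: [0.6003, 0.0238, 0.0707]
ee_rot: [0.576, 0.817, 0.002, 0.0]
wrist_force: [-0.1, 0.7, 1.0]
width: 0.0001
time: 9.0
tool_pos: [0.6002, 0.0239, 0.0616]
ee_rot: [0.576, 0.817, 0.002, -0.0]
wrist_force: [-0.7, -0.4, -0.1]
width: 0.0002
time: 9.12
tool_pos: [0.6003, 0.0239, 0.0616]
ee_rot: [0.576, 0.817, 0.002, -0.0]
wrist_force: [0.3, 0.1, 0.2]
width: -0.0003
```

There is no force on key 3 at 61.6 mm, so it is probably the latched one. I'll go down gently until it touches.

```bash
python3 -m jog '[[0,0,-0.003,0],[0,0,-0.003,0]]'; python3 -m jog '[[0,0,-0.002,0],[0,0,-0.002,0]]'; python3 -m jog '[[0,0,-0.001,0],[0,0,-0.001,0]]'
```

```text
time: 9.38
tool_pos: [0.6002, 0.0239, 0.06]
ee_rot: [0.576, 0.817, 0.002, -0.0]
wrist_force: [0.3, 0.4, -0.8]
width: 0.0001
time: 9.62
tool_pos: [0.6003, 0.0238, 0.0593]
ee_rot: [0.576, 0.817, 0.002, -0.0]
wrist_force: [-1.2, -0.2, 3.3]
width: 0.0001
time: 9.88
tool_pos: [0.6003, 0.0238, 0.0591]
ee_rot: [0.576, 0.817, 0.002, -0.0]
wrist_force: [-2.2, -0.3, 4.6]
width: 0.0002
```

Key 3 is hard at 59 mm (4.6 N with almost no travel), so it is latched. I'll tap key 4 as asked before pressing key 3.

```bash
python3 -m jog '[[0,0,0.02,0],[0,0,0.028,0],[0.015,-0.043,0.028,0],[0.031,-0.087,0.024,0],[0.031,-0.087,0.024,0],[0.031,-0.087,0.024,0]]'; python3 -m jog '[[0,0,-0.007,0],[0,0,-0.015,0],[0,0,-0.017,0],[0,0,-0.017,0]]'; python3 -m jog '[[0,0,0,0]]'
```

```text
time: 10.62
tool_pos: [0.6157, -0.0189, 0.0711]
ee_rot: [0.576, 0.817, 0.002, -0.0]
wrist_force: [-0.7, 0.2, -0.1]
width: -0.0002
time: 11.12
tool_pos: [0.6158, -0.0184, 0.0626]
ee_rot: [0.576, 0.817, 0.002, -0.0]
wrist_force: [-0.5, 0.4, 2.5]
width: -0.0002
time: 11.25
tool_pos: [0.6158, -0.0184, 0.0628]
ee_rot: [0.576, 0.817, 0.002, -0.0]
wrist_force: [-1.0, 0.4, 1.3]
width: -0.0001
```

```bash
python3 -m jog '[[0,0,-0.003,0],[0,0,-0.003,0]]'; python3 -m jog '[[0,0,0,0]]'; python3 -m jog '[[0,0,0.02,0],[0,0,0.024,0],[-0.015,0.043,0.024,0],[-0.031,0.086,0.02,0],[-0.031,0.086,0.018,0],[-0.031,0.086,0.018,0]]'
```

```text
time: 11.5
tool_pos: [0.6158, -0.0184, 0.0613]
ee_rot: [0.576, 0.817, 0.002, -0.0]
wrist_force: [-0.8, 0.1, 2.2]
width: -0.0002
time: 11.62
tool_pos: [0.6158, -0.0184, 0.0614]
ee_rot: [0.576, 0.817, 0.002, -0.0]
wrist_force: [-0.8, 1.6, 3.4]
width: 0.0001
time: 12.38
tool_pos: [0.6004, 0.0237, 0.0704]
ee_rot: [0.576, 0.817, 0.002, -0.0]
wrist_force: [0.7, -0.4, -0.4]
width: 0.0001
```

Key 4 is free (3 N at 2.6 mm down). Now I press key 3 fully.

```bash
python3 -m jog '[[0,0,-0.01,0],[0,0,-0.02,0],[0,0,-0.026,0],[0,0,-0.031,0],[0,0,-0.031,0],[0,0,-0.031,0]]'; python3 -m jog '[[0,0,-0.001,0],[0,0,-0.001,0]]'
```

```text
time: 13.12
tool_pos: [0.6005, 0.0229, 0.0553]
ee_rot: [0.577, 0.817, 0.002, -0.0]
wrist_force: [-2.3, -1.6, 7.5]
width: 0.0002
time: 13.38
tool_pos: [0.6005, 0.0228, 0.0552]
ee_rot: [0.577, 0.817, 0.002, -0.0]
wrist_force: [-2.7, -0.2, 7.4]
width: 0.0
```

```bash
python3 -m jog '[[0,0,-0.0025,0],[0,0,-0.0025,0]]'; python3 -m jog '[[0,0,-0.001,0],[0,0,-0.001,0]]'
```

```text
time: 13.62
tool_pos: [0.6005, 0.0229, 0.0544]
ee_rot: [0.577, 0.817, 0.002, -0.0]
wrist_force: [-2.6, 0.9, 7.6]
width: -0.0
time: 13.88
tool_pos: [0.6005, 0.0228, 0.0543]
ee_rot: [0.577, 0.817, 0.002, -0.001]
wrist_force: [-3.4, 0.8, 7.9]
width: 0.0
```

The key is near its bottom at 7.9 N. I'll ease up to 62 mm and check that it follows the finger.

```bash
python3 -m jog '[[0,0,0.008,0],[0,0,0.014,0],[0,0,0.014,0]]'; python3 -m jog '[[0,0,0,0]]'; python3 -m jog '[[0,0,0.03,0],[0,0,0.1,0],[0,0,0.2,0],[0,0,0.3,0],[0,0,0.3,0],[0,0,0.3,0],[0,0,0.3,0]]'
python3 - <<'E'
from h import *
c=ctrl.camera("wrist"); cv2.imwrite("pics/w3.png",c["image"])
s=ctrl.camera("scene"); cv2.imwrite("pics/s3.png",cv2.resize(s["image"][110:270,160:390],None,fx=3.4,fy=3.4,interpolation=cv2.INTER_CUBIC))
E
```

```text
time: 14.25
tool_pos: [0.6006, 0.0228, 0.0615]
ee_rot: [0.577, 0.817, 0.003, -0.001]
wrist_force: [-1.5, -0.8, 3.1]
width: -0.0001
time: 14.38
tool_pos: [0.6006, 0.0228, 0.0613]
ee_rot: [0.577, 0.817, 0.002, -0.001]
wrist_force: [-1.2, 0.4, 3.9]
width: 0.0001
time: 15.25
tool_pos: [0.5998, 0.0228, 0.2101]
ee_rot: [0.577, 0.817, 0.002, -0.001]
wrist_force: [-0.2, -0.5, 0.0]
width: -0.0
```

View pics/w3.png

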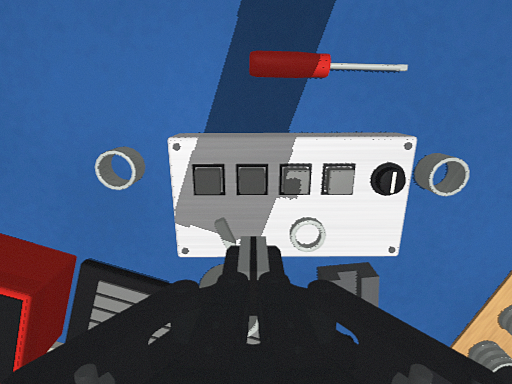

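View pics/s3.png

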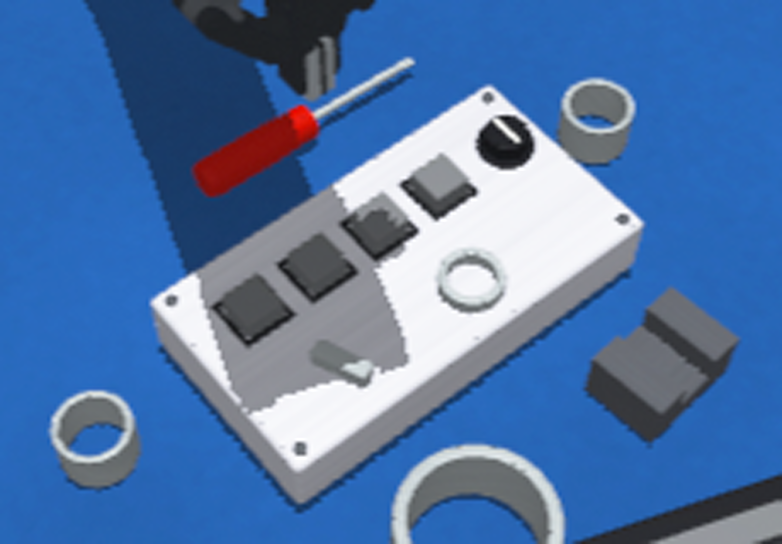

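All four keys look up: in the scene crop they are at about (440,180), (380,225), (318,265) and (253,305). The flange, gauge, driver and sleeves are where they were, and the fingers are clear of the box.

```bash
python3 -c "
from bench import ctrl
print(ctrl.get_state()['wrist_force']); print(ctrl.sign_off())"
```

```text
[ 0.68945452  0.10684669 -0.25135821]
the job is handed in; nothing more can be done
None
```

Key 3 was the latched one. It is now released, all four keys are up, and the job is handed in at about 15 s of the 48 s allowed.

- **Tapping:** I tapped the keys in order from the knob with the shut fingertips. Keys 1, 2 and 4 gave softly, at about 3–3.7 N and at most about 2.7 mm down. Key 3 first touched at 59 mm and took 4.6 N with almost no give, so it was latched.
- **Pressing:** I pressed key 3 to 9.7 mm down at 7.9 N. As I eased off, it followed the fingertip up past its latched height, still pushing 3–4 N at 61.4 mm, so the catch had let go.
- **Last checks:** The pictures show all four keys up and the bystanders apparently unmoved. The arm was clear at 0.21 m with no force on the wrist. I judged this by eye and did not re-measure the bystanders' positions.

No check failed. The only uncertainty was about 1 N of noise in the force readings.

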